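Test a repaired keyboard key on the key-contact tester

TASK

Test the white key on the key-contact tester: with closed fingers press the raised end of the red rocker down to switch the tester on, then push the green latching button fully in, then press the white key all the way down near its front end and keep it down; the program finishes while still holding the white key down. Only touch and press, never grip or lift anything; leave the black key unpressed and the tools on the bench where they lie.

Things in the scene. Friction and masses are not known exactly. Their poses are not given: they have to be found in the camera images.
- tester: Key-contact tester: a fixed low metal tray, 170 mm deep (its x) by 252 mm wide (its y), with four fixed modules side by side at 60 mm spacing. Which module stands in which place varies. Origin under the middle of the tray on the bench; its x points to the far side (away from the robot), y to its left, z up; all modules have its yaw. Module tops lie 24 mm (keys) and 40 mm (rocker, button) above the bench; nothing on the tester is higher than about 65 mm.
- rocker (a joint): Red V-shaped rocker switch, 56 mm long (tester x) and 26 mm wide. 0 = off: its far half is raised and its near half level. 0.4 rad = on: far half level, near half raised. It stays where it is left; about 2 N at the far end turns it.
- rocker_end (a point): Point on the top face of the rocker's far half (marked with a white bar), 20 mm beyond the pivot towards tester +x, 8 mm short of the end; moves with the rocker: about 60 mm above the bench when off, 52 mm when on. Press here straight down, about 8 mm; the far half is then level.
- latch_button (a joint): Green square latching push button, 26 mm wide. 0 = out, 0.008 m = fully in, where it hits its stop. It takes about 3 N and stays where it is pushed to.
- latch_top (a point): Centre of the top face of the green button, 57 mm above the bench when out, 49 mm when fully in; moves with the button.
- white_key (a joint): White key, 154 mm long (tester x) and 22 mm wide, hinged at its far end, sprung upward. 0 = up, 0.075 rad = fully down at its stop; about 1.5 N starts it and 3.5 N at the spot near its front holds it fully down. It springs back when let go.
- white_key_spot (a point): Point on the top of the white key, 22 mm from its front (near) end, where to press; 54 mm above the bench when up, 45 mm when fully down; moves with the key.
- black_key (a joint): Narrow black key, 106 mm long and 10 mm wide, hinged and sprung like the white one: 0 = up, 0.075 rad = fully down. Not to be pressed.
- black_key_spot (a point): Point on the top of the black key, 11 mm from its front end, 56 mm above the bench. Not to be pressed.
- tape_1: Loose black roll of tape lying flat, 62x59x19 mm, just in front of the tester. Its origin lies on the bench under its middle. A bystander: leave it where it lies.
- tweezers: Loose steel tweezers lying flat, 22x125x10 mm, just in front of the tester. Its origin lies on the bench under its middle. A bystander: leave it where it lies.

How it is judged:
By the outcome, as a careful person would: the job done as asked, in the order asked, and still so for the second after the job is handed in, while the arm keeps its last pose, push and grip.
It also fails if it takes over 35 s, if anything falls off the work surface, if the arm or the gripper's body presses on something with over 40 N, if the wrist force passes 120 N, or if a joint passes its speed limit or range.

ROBOT

A 7-joint arm with a two-finger parallel gripper is mounted at the origin on a cart in front of the work surface, level with it; the furniture and walls round the work are solid. World frame = base frame: x ahead of the robot, y to its left, z up, the work surface at z = 0. Lengths are in mm, angles in degrees, forces in N, time in s.
With the tool pointing down it reaches from about 400 to 925 mm from the base axis. Payload 5.6 kg.
Tool frame: the origin (TCP) lies at the very end of the fingers, on their centre line; the grasp point (between the pads) lies 19 mm behind it; z points along the fingers, y is the line along which they close (so a half turn about z gives the same grasp; the last joint's range is limited). The gripper opens to 85 mm and grips with 20 to 120 N. Pads are 22 mm wide; open, the fingers measure 114 mm over their backs; the gripper's body (76 mm by 85 mm) begins 54 mm behind the grasp point. The pads swing forward as they close: fully open they stand 13 mm farther back than shut.
Start: joints at [-75.229, 26.786, -0.665, 91.828, 0.344, 61.387, -3.226], TCP at [192.625, 620.809, 231.29] pointing down, gripper open.
Joint ranges: [-144.91, 144.91], [-17.63, 115.5], [-89.93, 88.59], [15.96, 139.68], [-74.01, 254.01], [8.47, 105.57], [-167.45, 167.45]. Speed limits (degrees/s): [147.25, 147.25, 180, 180, 180, 180, 180].

INTERFACE

Orientations are given as [roll, pitch, yaw] about the fixed x, y, z axes, in that order (R = Rz(yaw) Ry(pitch) Rx(roll)).
In Python, from bench import arm, viewer gives the robot as it stands.
- The arm moves only by the shell command python3 -m pendant 'ROWS' [FORCE]. ROWS is JSON, a list of rows, each a list of 7 numbers: the turn, a rotation vector about the tool's x, y, z in rad, then the shift along the tool's x, y, z in cm, then the closure, from 0 (fully open) to 1 (shut). In form: [[ax, ay, az, tx, ty, tz, hand], ...]. A call has 1 to 10 rows; each row shifts and turns the commanded pose from where the row before left it, along the tool's axes as they then stand; what a row does not reach is not made up. A row lasts 1/10 s, in which the tool goes at most 50 mm and 8.59 degrees, less where a joint would pass 70% of its speed; a pose out of reach is approached as far as the arm can. A call is refused whole if a number of a shift passes 5 or a number of a turn 0.15, either way. A call with a gripper value outside its range is refused whole. The fingers move at their own pace and stop on an object; FORCE is the grip in N (left out, the last holds). Time passes only in rows, so rows that do not move let the fingers close. It gives the time, the measured TCP pose, the force, the opening and the grip force at its end, in the units of the state.
- arm.get_state(): the state, without advancing time (a new reading comes with each control period).
- viewer.read_camera(name): name is "side" or "top" or "wrist"; returns (picture, depth): 420x560x3 uint8, red, green, blue; 420x560 float32, mm along the optical axis (not along the pixel's ray), 0 where there is no reading.
- viewer.calibration(name): a dict with "intrinsics" (3x3 intrinsics, pixels), "cam_to_world" (4x4, takes a point from camera to world coordinates); the wrist camera has in their place "mount" (4x4, takes a point from camera to tool coordinates, whose origin is the TCP and whose axes are the flange's). Camera axes: x right, y down, z forward; pixel columns grow to the right and rows downward; lengths in mm; the calibration is good to about 2 mm. A picture is of the moment at which its call begins: read the wrist's pose just before it. calibration takes no time and is no camera call.
- arm.hand_in(): hands the job in; it is judged then, once.
The state is a dict: "clock": time; "joint_positions": joint angles; "joint_velocities": joint speeds; "effort": joint torques, N m; "ee_pos": TCP position; "ee_rot": TCP orientation; "contact_force": force on the tool from outside, world axes, zero at the start; "torque": the same for the moment, N m; "finger_gap": finger opening in mm; "finger_force": force on a finger pad.
Only numpy, scipy, OpenCV 4.12 (cv2) and the standard library are available. Lean on these libraries where they do the work, as an engineer would, in place of code of your own. Each camera call takes 0.05 s, during which the arm holds its last target. There are 200 camera calls.

## Working session

There is one attempt and no reset: what is moved stays moved. The work goes in short steps, Python scripts to look and compute and a shell command to move; the robot and the scene stay as the last step left them, time stands still between calls to the robot, and variables do not carry over. Pictures are saved under pics/ and viewed, at most 10 in all, crops included, and the job is handed in when it is done.

```bash
mkdir -p pics; python3 - <<'E'
from bench import arm, viewer
import cv2,numpy as np
s=arm.get_state(); print(s)
for n in ("top","side"):
    p,d=viewer.read_camera(n); cv2.imwrite(f"pics/{n}.png",p[:,:,::-1]); np.save(f"{n}_d.npy",d)
    print(viewer.calibration(n))
print(viewer.calibration("wrist"))
E
```

```text
{'clock': 0.0, 'joint_positions': array([-75.2306595 ,  26.8344752 ,  -0.663576  ,  91.88150802,
         0.34209356,  61.38710186,  -3.22695047]), 'joint_velocities': array([ 0.04286871, -0.00297222,  0.03903835, -0.08036338, -0.12460745,
        0.02926358, -0.05700829]), 'effort': array([ 5.15195479e-04, -5.32384658e+01,  2.19427992e-02, -2.51302081e+01,
        1.14951708e-02,  7.73149455e-03,  2.38747742e-07]), 'ee_pos': array([192.47205304, 620.25975566, 230.35134206]), 'ee_rot': array([-1.79899079e+02,  6.17369296e-03,  1.62760194e+02]), 'contact_force': array([ 0.17331735, -0.74243857,  0.46350012]), 'torque': array([0.00990993, 0.00043203, 0.05404151]), 'finger_force': 0.0, 'finger_gap': 85.29713601678542}
{'intrinsics': array([[387.09071129,   0.        , 275.26726411],
       [  0.        , 387.09071129, 207.07663782],
       [  0.        ,   0.        ,   1.        ]]), 'cam_to_world': array([[-4.92767667e-03, -9.97172631e-01,  7.49830826e-02,
         4.67360681e+02],
       [-9.99243025e-01,  7.80372153e-03,  3.81114099e-02,
         2.04608726e+01],
       [-3.85888020
[... 501 characters left out ...]
4e+02],
       [-1.67354358e-02, -8.21288774e-01, -5.70267196e-01,
         5.41020427e+02],
       [ 0.00000000e+00,  0.00000000e+00,  0.00000000e+00,
         1.00000000e+00]])}
{'intrinsics': array([[310.68392682,   0.        , 278.63288087],
       [  0.        , 310.68392682, 212.25478684],
       [  0.        ,   0.        ,   1.        ]]), 'mount': array([[-2.20365184e-04, -9.45826000e-01, -3.24673882e-01,
         8.41409291e+01],
       [ 9.99999610e-01, -4.86269747e-04,  7.37852612e-04,
        -9.64000539e-02],
       [-8.55759271e-04, -3.24673592e-01,  9.45825738e-01,
        -1.41693915e+02],
       [ 0.00000000e+00,  0.00000000e+00,  0.00000000e+00,
         1.00000000e+00]])}
```

View pics/top.png

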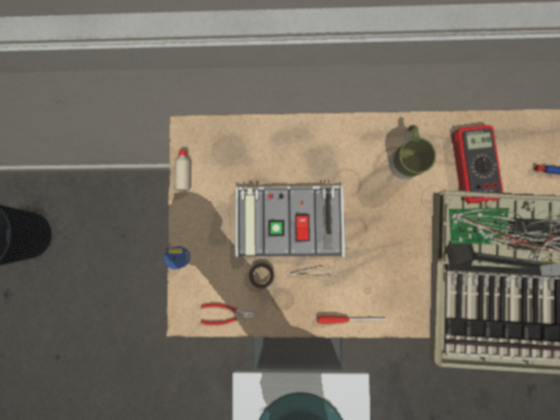

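View pics/side.png

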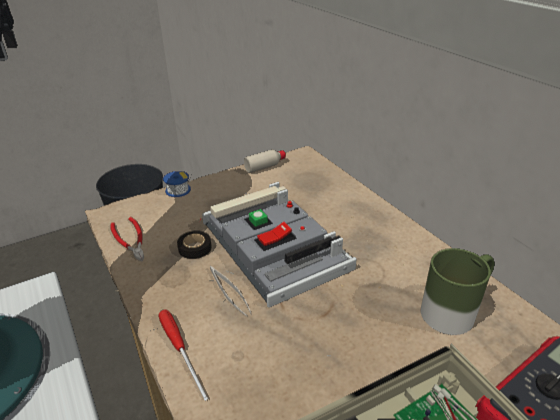

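The modules, left to right in the top view, are: white key (250,222), green button (276,228), red rocker (302,228) and black key (328,212). The tape is at (261,274) and the tweezers at (312,271), both in front of the tester.

```bash
cat > h.py <<'E'
import cv2,numpy as np
from bench import arm, viewer
from scipy.spatial.transform import Rotation as R
def T_of(n,s):
    c=viewer.calibration(n)
    if n!="wrist": return c["intrinsics"],c["cam_to_world"]
    T=np.eye(4);T[:3,:3]=R.from_euler("xyz",s["ee_rot"],degrees=True).as_matrix();T[:3,3]=s["ee_pos"]
    return c["intrinsics"],T@c["mount"]
def look(n):
    s=arm.get_state();p,d=viewer.read_camera(n);K,T=T_of(n,s)
    v,u=np.mgrid[:420,:560];r=np.stack([(u-K[0,2])/K[0,0]*d,(v-K[1,2])/K[1,1]*d,d],-1)
    return p,d,r@T[:3,:3].T+T[:3,3]
def masks(p,W,d):
    h=cv2.cvtColor(p,cv2.COLOR_RGB2HSV).astype(int);H,S,V=h[...,0],h[...,1],h[...,2]
    z=(d>0)&(W[...,2]>35)&(W[...,2]<75)
    return {"red":z&((H<8)|(H>172))&(S>150)&(V>90),"green":z&(H>45)&(H<85)&(S>120),
            "white":z&(S<70)&(V>150)}
def report(n):
    p,d,W=look(n)
    for k,m in masks(p,W,d).items():
        c,l,st,ce=cv2.connectedComponentsWithStats(m.astype(np.uint8))
        for i in np.argsort(-st[1:,4])[:2]+1:
            if st[i,4]<25: continue
            q=W[l==i]; rc=cv2.minAreaRect(q[:,:2].astype(np.float32))
            print(n,k,st[i,4],ce[i].round(),"mean",q.mean(0).round(1),"rect",np.round(rc[0],1),np.round(rc[1],1),round(rc[2],1),"z",np.percentile(q[:,2],[5,95]).round(1))
    return p
def togo(x,y,z):
    "shift to world target in tool axes, cm"
    s=arm.get_state();M=R.from_euler("xyz",s["ee_rot"],degrees=True).as_matrix()
    return (M.T@(np.array([x,y,z])-s["ee_pos"])/10).round(2)
E
python3 -c "
from h import *
report('top');report('side')"
```

```text
top red 255 [302. 228.] mean [485.2  -6.1  55.2] rect [486.6  -6. ] [53.1 25.8] 3.2 z [51.1 62.5]
top red 59 [464. 164.] mean [ 632.4 -381.9   36.3] rect [ 634.  -381.4] [70.   8.1] 4.9 z [35.1 38.5]
top green 64 [276. 228.] mean [487.   53.5  53.7] rect [487.3  54.1] [25.8 25.6] 89.7 z [42.5 59.6]
top white 576 [250. 222.] mean [499.  112.3  54.8] rect [501.8 113. ] [149.   21.2] 0.3 z [51.6 57.5]
top white 543 [500. 355.] mean [ 204.2 -440.7   39.6] rect [ 207.  -446.1] [241.9  24.6] 87.1 z [36.6 42.6]
side red 364 [274. 234.] mean [485.8  -8.6  53.6] rect [486.3  -7. ] [26.7 53.6] 90.0 z [49.1 60.1]
side red 59 [529. 411.] mean [ 580.1 -426.8   38.9] rect [ 580.5 -426.5] [10.7 10.9] 10.7 z [37.8 40.2]
side green 179 [258. 218.] mean [484.9  47.6  51.3] rect [487.7  52.3] [27.6 27.3] 88.7 z [43. 57.]
side white 578 [249. 198.] mean [501.1 112.2  53.7] rect [502.8 111.5] [152.9  37.1] 2.0 z [50.7 55.5]
side white 141 [487. 385.] mean [ 560.1 -381.2   48.2] rect [ 560.2 -381.2] [99.9  4.2] 86.9 z [46.9 49.3]
```

```bash
python3 -m pendant '[[0,0,-0.15,0,0,0,1],[0,0,-0.15,0,0,0,1],[0,0,0,-2.1,-4.4,0,1],[0,0,0,-2.1,-4.4,0,1],[0,0,0,-2.1,-4.4,0,1],[0,0,0,-2.1,-4.4,0,1],[0,0,0,-2.1,-4.4,0,1],[0,0,0,-2.1,-4.4,0,1],[0,0,0,-2.1,-4.4,0,1],[0,0,0,-2.1,-4.4,0,1]]' 20
python3 -m pendant '[[0,0,0,-2.1,-4.4,0,1],[0,0,0,-2.1,-4.4,0,1],[0,0,0,-2.1,-4.4,0,1],[0,0,0,-2.1,-4.4,0,1],[0,0,0,-2.1,-4.4,0,1],[0,0,0,0,0,0,1],[0,0,0,0,0,0,1]]'
python3 -c "
from h import *
p=report('wrist');cv2.imwrite('pics/w1.png',p[:,:,::-1]);print(arm.get_state()['contact_force'],togo(506,-6.5,80))"
```

```text
clock: 1.2
ee_pos: [360.8, 266.8, 231.5]
ee_rot: [180.0, 0.0, 180.0]
contact_force: [1.1, 0.3, -0.6]
finger_gap: 0.4
finger_force: 0.0
clock: 1.9
ee_pos: [465.2, 47.6, 231.2]
ee_rot: [-180.0, -0.0, 179.8]
contact_force: [-0.5, -0.1, 0.5]
finger_gap: -0.2
finger_force: 0.0
wrist red 1153 [228. 208.] mean [485.7  -6.8  53.2] rect [486.8  -7.6] [53.5 28.4] 1.8 z [50.2 60. ]
wrist red 26 [295. 267.] mean [560.3  66.9  48.4] rect [560.4  67.5] [6.3 5.2] 89.3 z [43.6 50.2]
wrist green 507 [284. 207.] mean [485.4  53.6  51.9] rect [489.2  54.4] [30.3 31.8] 89.2 z [41.8 56.4]
wrist white 1445 [341. 209.] mean [489.6 115.6  52.5] rect [502.7 113.9] [152.9  25.5] 2.3 z [48.7 54.4]
wrist white 477 [461. 299.] mean [614.8 279.2  36. ] rect [616.2 278.8] [70.2 17.3] 0.8 z [35.1 37. ]
[ 0.27391257 -0.33361123  0.58404762] [-4.13 -5.54 15.11]
```

View pics/w1.png

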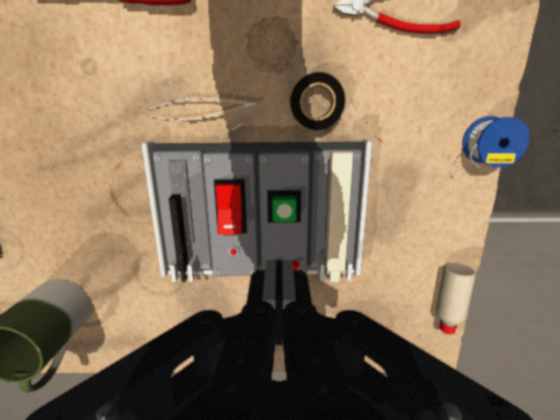

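```bash
python3 -m pendant '[[0,0,0,-1.03,-1.38,3.8,1],[0,0,0,-1.03,-1.38,3.8,1],[0,0,0,-1.03,-1.38,3.8,1],[0,0,0,-1.04,-1.38,3.8,1],[0,0,0,0,0,0,1],[0,0,0,0,0,0,1]]'
python3 -c "
from h import *
print(togo(506.5,-7,51.5))"
```

```text
clock: 2.55
ee_pos: [505.6, -5.3, 79.0]
ee_rot: [180.0, -0.1, -180.0]
contact_force: [-0.0, -0.1, 1.3]
finger_gap: 0.1
finger_force: 0.0
[-0.09 -0.17  2.75]
```

```bash
python3 -m pendant '[[0,0,0,-0.1,-0.17,0.8,1],[0,0,0,0,0,0.6,1],[0,0,0,0,0,0.4,1],[0,0,0,0,0,0.4,1],[0,0,0,0,0,0.3,1],[0,0,0,0,0,0.25,1],[0,0,0,0,0,0,1],[0,0,0,0,0,0,1]]'
```

```text
clock: 3.35
ee_pos: [508.0, -8.2, 52.1]
ee_rot: [180.0, 0.1, 179.9]
contact_force: [2.5, 0.2, 3.6]
finger_gap: 0.1
finger_force: 1.8
```

```bash
python3 -m pendant '[[0,0,0,0,0,0.1,1],[0,0,0,0,0,0,1],[0,0,0,0,0,0,1]]'; python3 -m pendant '[[0,0,0,0,0,0.1,1],[0,0,0,0,0,0,1],[0,0,0,0,0,0,1]]'
```

```text
clock: 3.65
ee_pos: [508.0, -8.3, 51.9]
ee_rot: [180.0, 0.1, 179.9]
contact_force: [-0.1, 1.0, 13.5]
finger_gap: 0.0
finger_force: 6.4
clock: 3.95
ee_pos: [508.1, -8.2, 51.7]
ee_rot: [179.9, 0.1, 179.9]
contact_force: [-2.2, 1.4, 21.1]
finger_gap: -0.1
finger_force: 11.0
```

At the stop. Lift clear and check the rocker while moving to the button.

```bash
python3 -m pendant '[[0,0,0,0,0,-1.5,1],[0,0,0,0,0,-3,1],[0,0,0,0.9,3.0,0,1],[0,0,0,0.9,3.1,0,1],[0,0,0,0,0,0,1],[0,0,0,0,0,0,1]]'
python3 -c "
from h import *
p=report('side');cv2.imwrite('pics/s2.png',cv2.resize(p[150:330,160:400,::-1],None,fx=3,fy=3));report('top');print(togo(487.5,53.5,50))"
```

```text
clock: 4.55
ee_pos: [488.3, 52.9, 94.3]
ee_rot: [-180.0, -0.1, -179.9]
contact_force: [0.2, 0.1, -0.6]
finger_gap: 0.2
finger_force: 0.0
side red 309 [275. 234.] mean [487.2  -8.9  54.3] rect [488.4   1. ] [46.3 52.9] 89.2 z [49.1 61.2]
side red 59 [529. 411.] mean [ 580.1 -426.8   39. ] rect [ 580.4 -426.4] [11.8 11. ] 3.6 z [37.5 40.7]
side green 178 [258. 219.] mean [484.8  47.1  51. ] rect [487.3  51.8] [25.7 25.4] 1.5 z [43.1 56.8]
side white 201 [489. 386.] mean [ 560.4 -383.4   48.1] rect [ 560.7 -380.4] [102.    6.3] 87.8 z [46.8 49.5]
side white 200 [324. 408.] mean [ 378.6 -308.3   46. ] rect [ 377.6 -308.6] [ 6.6 61.6] 86.4 z [44.5 47.7]
top red 66 [462. 137.] mean [ 693.7 -379.4   36.5] rect [ 689.  -377.7] [22.3 61. ] 74.7 z [35.2 38.1]
top red 63 [306. 228.] mean [486.1 -16.   56.1] rect [489.3 -15.3] [ 9.1 52.8] 89.0 z [49.1 63. ]
top white 648 [502. 354.] mean [ 204.4 -445.    39.5] rect [ 208.1 -445.1] [243.7  26.9] 86.9 z [36.6 42.7]
top white 534 [439. 312.] mean [ 299.  -308.1   48.4] rect [ 298.8 -308.7] [ 12.8 219.6] 86.6 z [44.9 52.1]
[0.15 0.2  4.44]
```

View pics/s2.png

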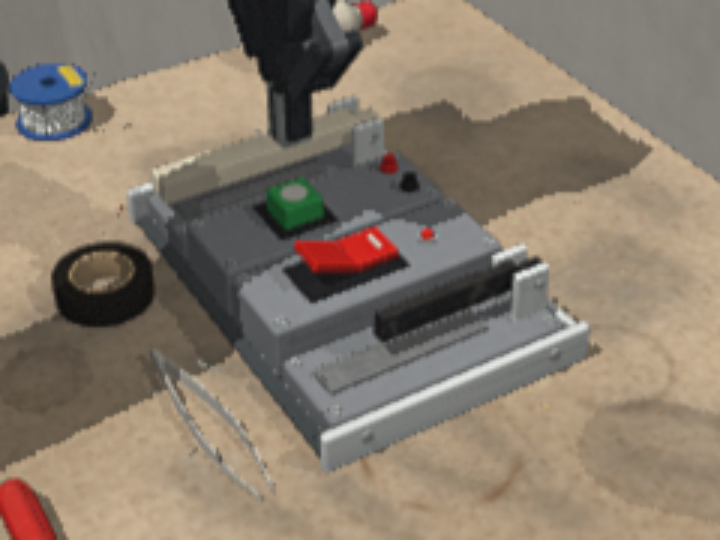

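The crop shows the rocker at about (345,250). Its far half with the white bar is now level and its near half is raised, so it is on. The green button at (295,205) is still out, and the fingers hang above it.

```bash
python3 -m pendant '[[0,0,0,0.05,0.05,2,1],[0,0,0,0,0,1,1],[0,0,0,0,0,0.4,1],[0,0,0,0,0,0.4,1],[0,0,0,0,0,0.4,1],[0,0,0,0,0,0.2,1],[0,0,0,0,0,0,1],[0,0,0,0,0,0,1]]'
```

```text
clock: 5.45
ee_pos: [489.2, 53.5, 51.0]
ee_rot: [180.0, 0.0, 180.0]
contact_force: [0.4, -0.2, 0.4]
finger_gap: -0.2
finger_force: 0.0
```

```bash
python3 -m pendant '[[0,0,0,0,0,0.15,1],[0,0,0,0,0,0,1],[0,0,0,0,0,0,1]]'
```

```text
clock: 5.75
ee_pos: [489.3, 53.5, 49.5]
ee_rot: [180.0, 0.0, 180.0]
contact_force: [0.6, 0.6, 1.0]
finger_gap: 0.2
finger_force: 0.6
```

```bash
python3 -m pendant '[[0,0,0,0,0,0.15,1],[0,0,0,0,0,0,1],[0,0,0,0,0,0,1]]'; python3 -m pendant '[[0,0,0,0,0,0.1,1],[0,0,0,0,0,0,1],[0,0,0,0,0,0,1]]'
```

```text
clock: 6.05
ee_pos: [489.4, 53.5, 49.0]
ee_rot: [179.9, 0.0, 180.0]
contact_force: [-4.0, 1.2, 13.3]
finger_gap: 0.0
finger_force: 6.8
clock: 6.35
ee_pos: [489.4, 53.5, 48.8]
ee_rot: [179.9, 0.0, 180.0]
contact_force: [-5.0, -0.4, 23.0]
finger_gap: -0.1
finger_force: 12.0
```

```bash
python3 -m pendant '[[0,0,0,0,0,-1.5,1],[0,0,0,0,0,-3,1],[0,0,0,2.1,3.0,0,1],[0,0,0,2.0,2.95,0,1],[0,0,0,0,0,0,1],[0,0,0,0,0,0,1]]'
python3 -c "
from h import *
p=report('side');cv2.imwrite('pics/s3.png',cv2.resize(p[150:330,160:400,::-1],None,fx=3,fy=3));print(togo(448,113,54))"
```

```text
clock: 6.95
ee_pos: [447.7, 113.2, 91.8]
ee_rot: [180.0, -0.0, -179.9]
contact_force: [0.9, -0.8, 0.3]
finger_gap: 0.2
finger_force: 0.0
side red 299 [275. 234.] mean [487.8  -9.3  54.1] rect [488.6  -6.7] [53.7 27.2] 0.4 z [48.7 61.4]
side red 58 [529. 411.] mean [ 580.2 -426.8   38.9] rect [ 580.2 -426.6] [10.3 10.9] 23.2 z [37.6 40.2]
side green 117 [258. 220.] mean [485.8  48.4  46.9] rect [489.6  52.8] [26.7 30.5] 88.8 z [42.7 49.8]
side white 196 [489. 386.] mean [ 560.3 -384.2   48.2] rect [ 561.  -380.6] [102.4   5.9] 86.9 z [46.8 49.7]
side white 184 [323. 408.] mean [ 378.4 -308.    45.9] rect [ 376.8 -308.3] [ 6.3 61.4] 86.7 z [44.4 47.3]
[0.02 0.06 3.78]
```

View pics/s3.png

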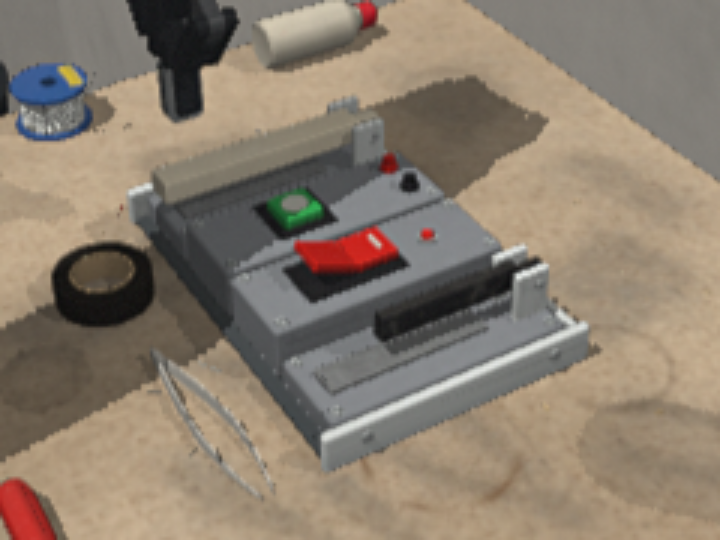

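The green button at (295,207) is now low in its bezel, with its top at about 49 mm. The rocker is still on and the black key is up. The fingers are above the front of the white key.

```bash
python3 -m pendant '[[0,0,0,0,0,2,1],[0,0,0,0,0,1,1],[0,0,0,0,0,0.5,1],[0,0,0,0,0,0.4,1],[0,0,0,0,0,0.4,1],[0,0,0,0,0,0.3,1],[0,0,0,0,0,0,1],[0,0,0,0,0,0,1]]'; python3 -m pendant '[[0,0,0,0,0,0.15,1],[0,0,0,0,0,0,1],[0,0,0,0,0,0,1]]'
```

```text
clock: 7.8
ee_pos: [447.9, 112.3, 46.0]
ee_rot: [-180.0, -0.0, 179.9]
contact_force: [-1.0, -2.5, 4.2]
finger_gap: 0.4
finger_force: 1.8
clock: 8.1
ee_pos: [448.1, 112.6, 44.9]
ee_rot: [180.0, 0.0, 179.9]
contact_force: [-2.9, -3.3, 9.0]
finger_gap: 0.0
finger_force: 4.8
```

```bash
python3 -m pendant '[[0,0,0,0,0,0.12,1],[0,0,0,0,0,0,1],[0,0,0,0,0,0,1],[0,0,0,0,0,0,1],[0,0,0,0,0,0,1]]'
python3 -c "
from h import *
p=report('side');cv2.imwrite('pics/s4.png',cv2.resize(p[150:330,160:400,::-1],None,fx=3,fy=3));print(arm.get_state()['contact_force'])"
```

```text
clock: 8.6
ee_pos: [448.1, 112.6, 44.2]
ee_rot: [180.0, 0.0, 179.9]
contact_force: [-5.7, -4.2, 15.1]
finger_gap: -0.1
finger_force: 8.3
side red 300 [275. 234.] mean [487.6  -9.4  54.3] rect [488.8  -6.8] [54.3 28.5] 0.5 z [49.1 61.6]
side red 59 [529. 411.] mean [ 580.3 -426.7   38.7] rect [ 580.2 -426.6] [11.2 10.6] 29.8 z [37.7 40. ]
side green 113 [258. 220.] mean [486.   48.4  47.1] rect [489.4  52.4] [30.7 25.4] 0.8 z [42.3 49.9]
side white 198 [489. 386.] mean [ 560.3 -384.    48.3] rect [ 560.2 -381. ] [102.2   5.1] 87.3 z [46.8 49.8]
side white 193 [324. 408.] mean [ 378.7 -308.2   46. ] rect [ 377.6 -307.8] [ 6.1 62.2] 85.7 z [44.3 47.5]
[-5.12434175 -3.18195944 15.95582622]
```

View pics/s4.png

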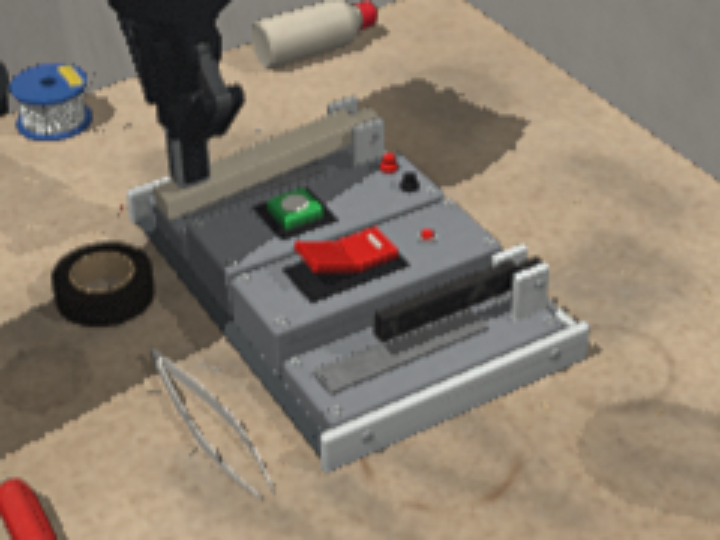

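The fingers hold the front of the white key down at (190,180); everything else is unchanged. I'll add a slightly firmer push to confirm it's on the stop.

```bash
python3 -m pendant '[[0,0,0,0,0,0.1,1],[0,0,0,0,0,0,1],[0,0,0,0,0,0,1],[0,0,0,0,0,0,1],[0,0,0,0,0,0,1]]'
```

```text
clock: 9.15
ee_pos: [448.1, 112.6, 43.6]
ee_rot: [180.0, 0.0, 179.9]
contact_force: [-7.2, -4.6, 22.3]
finger_gap: 0.5
finger_force: 11.3
```

```bash
python3 -c "
from bench import arm
print(arm.hand_in())"
```

```text
the job is handed in; nothing more can be done
None
```

I switched the rocker on, pushed the green button fully in, and handed the job in at about 9 s with the white key held down on its stop at about 22 N; the black key and the tools were not touched.

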